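# Slide the culture dish under the low viewer bridge

### The job

Push the round petri dish along the bench with the fingertips, without lifting or tipping it, through the open front of the low viewer bridge until it rests fully home against the two locating pins, centred under the round window. Push it home gently. Then press the round key on top of the bridge right down with a fingertip, let it come up again and leave the dish where it is, with the weigh boat, small beaker and vial undisturbed.

Things in the scene. Friction and masses are not known exactly. Their poses are not given: they have to be found in the camera images.
- dish: Round clear-white petri dish with its lid on (lid fixed to it), diameter 64 mm, 15 mm high, about 30 g, loose, flat on the bench. Origin: centre of its underside; z up. Its own yaw means nothing.
- viewer: Low bridge fixed to the bench: grey deck 60 mm deep (local x) by 152 mm wide on two aluminium cheeks. Local +x is the way in, the open front faces local -x, z up. Origin: on the bench under the centre of its round 36 mm window. Deck's underside 20 mm, top 28 mm above the bench. Passage y = -42 to +42 mm; cheek at +y 18 mm wide, at -y 50 mm wide with the key on top.
- home (a point): Point on the bench under the window's centre (the viewer's origin): where the dish's centre stands when home. The dish then sticks 12 mm out of the front, so fingers never need to go under the deck.
- front (a point): Middle of the open front of the passage: viewer-local x = -20 mm, 10 mm above the bench. Deck and cheeks reach from here to x = +40 mm.
- pins (a point): Midway between the two fixed upright steel pins (8 mm thick) under the deck, at viewer-local (27.6, +-23.1) mm, 10 mm above the bench. The dish's rim meets both when home; they stop and centre it.
- key_top (a point): Centre of the top face of the round grey key (24 mm across) in its black round housing (40 mm across, 40 mm above the bench), at viewer-local (10, -67) mm, 50 mm above the bench when up. It is pressed straight down.
- key (a joint): Travel of the key in m: 0 up, 0.006 fully down. It springs back; it starts to move at 1.2 N and is fully down at 4 N.
- weigh_boat: Bystander: square white weighing boat, 72x72x15 mm, loose. Origin: centre of its underside.
- beaker: Bystander: small glass beaker, 45 mm across, 58 mm high, loose. Origin: centre of its underside.
- vial: Bystander: small vial with a black cap, 20 mm across, 54 mm high, loose, behind the bridge. Origin: centre of its underside.
Things that resemble listed ones, but are neither listed nor needed, are in the scene too. What is shaped like the dish but brown or pink is not meant.

How it is judged (in metres and radians):
On the way, in this order (a step that is already met when the one before it is completed fails the run):
1. the dish is pushed home under the bridge (horizontal distance between dish and home below 0.006 m and angle between dish's own z axis and vertical below 0.06 rad), for 0.2 s.
2. the key is pressed down (value of joint key above 0.0045 m), for 0.1 s.
At the end, for the whole second after the job is handed in: The dish's centre is within 6 mm of the point under the window, the dish flat on the bench (within 0.06 rad) and at rest; the key has been pressed at least 4.5 of its 6 mm after the dish was home and is up again (under 2 mm); weigh boat, beaker and vial are within 15 mm of where they stood (all of step 1 and height (world z) of dish below 0.004 m and linear speed of dish below 0.01 m/s and value of joint key below 0.002 m and distance of each of weigh_boat, beaker, vial from where it was at the start of the episode below 0.015 m); the robot touches nothing.
It fails at once if the dish is lifted (more than 5 mm) (height (world z) of dish above 0.005 m).
It fails at once if the dish is tipped (more than 0.15 rad) (angle between dish's own z axis and vertical above 0.15 rad).
It fails at once if the dish is rammed (more than 40 N from the fingers) (contact force between the fingers and dish above 40 N).
It fails at once if the key is pressed while the dish is not home (horizontal distance between dish and home above 0.012 m and value of joint key above 0.003 m).
It fails at once if the weigh boat, beaker or vial is moved by more than 15 mm or knocked over (distance of any of weigh_boat, beaker, vial from where it was at the start of the episode above 0.015 m or angle between any of weigh_boat, beaker, vial's own z axis and vertical above 0.3 rad).
It also fails if it takes over 58 s, if anything falls off the work surface, if the arm or the gripper's body presses on something with over 40 N, if the wrist force passes 120 N, or if a joint passes its speed limit or range.

### The arm

A 6-joint arm with a two-finger parallel gripper is mounted at the origin on a cart in front of the work surface, level with it; the furniture and walls round the work are solid. World frame = base frame: x ahead of the robot, y to its left, z up, the work surface at z = 0. Lengths are in m, angles in degrees, forces in N, time in s.
With the tool pointing down it reaches from about 0.4 to 0.825 m from the base axis. Payload 7 kg.
Tool frame: the origin (TCP) lies midway between the tips of the shut fingers; the grasp point (between the pads) lies 19 mm behind it; z points along the fingers, y is the line along which they close (so a half turn about z gives the same grasp; the last joint's range is limited). The gripper opens to 88 mm and grips with 3 to 60 N. Pads are 19 mm wide; open, the fingers measure 130 mm over their backs; the gripper's body (78 mm by 193 mm) begins 47 mm behind the grasp point.
Start: joints at [-56.774, 20.546, 0.682, 0, -70.136, -16.507], TCP at [0.194, -0.646, 0.227] pointing down, gripper open.
Joint ranges: [-176.03, 176.03], [-82.01, 121.73], [-58.28, 71.71], [-173.87, 95.51], [-174.79, -0.11], [-173.66, 173.66]. Speed limits (degrees/s): [136.94, 136.94, 172.46, 180, 180, 180].

### API

Orientations are given as [roll, pitch, yaw] about the fixed x, y, z axes, in that order (R = Rz(yaw) Ry(pitch) Rx(roll)).
In Python, from plant import ctrl gives the robot as it stands. The module is installed in compiled form; this text tells all that it offers.
- The arm moves only by the tool send_rows, never from a script. Its argument "plan" is a list that holds one entry, the list of rows, each a list of 6 numbers: the shift along the tool's x, y, z in cm, then the turn, a rotation vector about the tool's x, y, z in degrees. A call has 1 to 8 rows; each row is the pose to reach, as a shift and turn from the pose commanded when the call began, along the tool's axes at that moment; what a row does not reach only later rows make up. A row lasts 1/12 s, in which the tool goes at most 41.7 mm and 7.16 degrees, less where a joint would pass 70% of its speed; a pose out of reach is approached as far as the arm can. A call with a gripper value outside its range is refused whole. "fingers" is the opening, from 0 (shut) to 1 (fully open), set as the call begins (left out, the last holds). The fingers move at their own pace and stop on an object; the grip force is fixed at half the most. Time passes only in rows, so rows that repeat a pose let the fingers close. It gives the time, the measured TCP pose, the force, the opening and the grip force at its end, in the units of the state.
- ctrl.get_obs(): the state, without advancing time (a new reading comes with each control period).
- ctrl.snapshot(name): name is "scene" or "top" or "wrist"; returns a dict with "img" (420x560x3 uint8, red, green, blue), "K" (3x3 intrinsics, pixels), "pose" (4x4, takes a point from camera to world coordinates). Camera axes: x right, y down, z forward; pixel columns grow to the right and rows downward; lengths in m; the calibration is good to about 2 mm. The wrist camera is an equidistant fisheye: a pixel r from the principal point sees the ray r / f radians off the axis. A picture is of the moment at which its call begins. There is no depth.
- ctrl.close_job(): hands the job in; it is judged then, once.
The state is a dict: "clock": time; "joint_pos": joint angles; "qvel": joint speeds; "tau": joint torques, N m; "tool_pos": TCP position; "orientation": TCP orientation; "force": force on the tool from outside, world axes, zero at the start; "moment": the same for the moment, N m; "opening": finger opening in m; "gripper_force": force on a finger pad.
Only numpy, scipy, OpenCV 4.12 (cv2) and the standard library are available. Lean on these libraries where they do the work, as an engineer would, in place of code of your own. Each camera call takes 0.05 s, during which the arm holds its last target. There are 200 camera calls.

## Working session

There is one attempt and no reset: what is moved stays moved. The work goes in short steps, Python scripts to look and compute and a tool call to move; the robot and the scene stay as the last step left them, time stands still between calls to the robot, and variables do not carry over. Pictures are saved under pics/ and viewed, at most 10 in all, crops included, and the job is handed in when it is done.

Besides the shell and the picture viewer there is one more tool, called after "Request:" as name(argument=value, ...) on one line, values as JSON. send_rows: Moves the arm, as the interface text tells. Its arguments: {"type":"object","properties":{"plan":{"type":"array","items":{"type":"array","items":{"type":"array","items":{"type":"number"}}}},"fingers":{"type":"number"}},"required":["plan"]}

```bash
mkdir -p pics
python3 - <<'E'
from plant import ctrl
import cv2,numpy as np
for n in ["scene","top"]:
    s=ctrl.snapshot(n); cv2.imwrite(f"pics/{n}0.png",s["img"][:,:,::-1]); print(n,s["K"].round(1).tolist(),s["pose"].round(4).tolist())
    np.savez(f"{n}0.npz",**s)
o=ctrl.get_obs();print(o)
E
```

```text
scene [[485.9, 0.0, 285.3], [0.0, 485.9, 207.4], [0.0, 0.0, 1.0]] [[-0.7606, -0.3305, 0.5587, -0.1642], [-0.6491, 0.3956, -0.6497, 0.9518], [-0.0063, -0.8569, -0.5155, 0.7], [0.0, 0.0, 0.0, 1.0]]
top [[453.4, 0.0, 283.3], [0.0, 453.4, 204.9], [0.0, 0.0, 1.0]] [[0.0214, -0.9834, 0.1801, 0.3098], [-0.9997, -0.0231, -0.0075, 0.1402], [0.0116, -0.1799, -0.9836, 1.3142], [0.0, 0.0, 0.0, 1.0]]
{'clock': 0.1, 'joint_pos': array([-5.67738745e+01,  2.05847443e+01,  6.38835396e-01, -1.74672241e-02,
       -7.01340811e+01, -1.65071335e+01]), 'qvel': array([ 0.03367044, -0.06691066,  0.09443672, -0.00722407, -0.01283208,
       -0.04856565]), 'tau': array([-2.25073003e-03, -5.84162021e+01,  2.93750185e+01,  7.01541245e+00,
        1.01557889e-02, -5.59176624e-05]), 'tool_pos': array([ 0.1940366 , -0.64606161,  0.22574498]), 'orientation': array([ 1.79918641e+02, -6.98546318e-03, -1.63286950e+02]), 'force': array([ 0.54065063,  0.38625282, -0.2056736 ]), 'moment': array([-0.0350367 ,  0.02740594,  0.00587177]), 'gripper_force': 0.0, 'opening': 0.08750747396914917}
```

View pics/scene0.png

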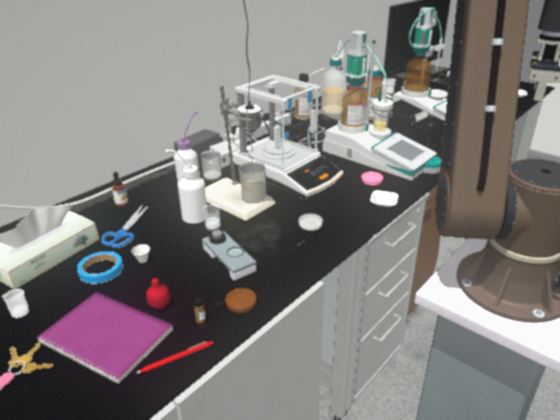

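View pics/top0.png

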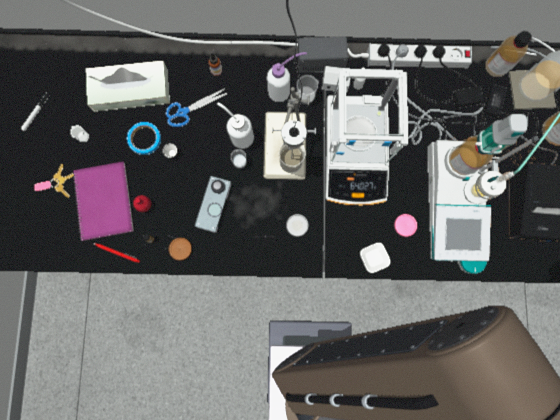

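Scene: the dish is at about (297,226) in the top view. The viewer is around (213,205) with its key at (217,186), the beaker at (238,158), the vial at (152,238) and the weigh boat at (375,258). I'll zoom in and measure.

```bash
cat > h.py <<'E'
import numpy as np,cv2
def ray(s,u,v):
    K=s["K"];P=s["pose"]
    d=P[:3,:3]@np.array([(u-K[0,2])/K[0,0],(v-K[1,2])/K[1,1],1.]);return P[:3,3],d
def onz(s,u,v,z):
    c,d=ray(s,u,v);return c+d*(z-c[2])/d[2]
def proj(s,p):
    P=s["pose"];q=s["K"]@(P[:3,:3].T@(np.array(p)-P[:3,3]));return q[:2]/q[2]
def tri(a,ua,b,ub):
    c1,d1=ray(a,*ua);c2,d2=ray(b,*ub)
    t=np.linalg.lstsq(np.stack([d1,-d2],1),c2-c1,rcond=None)[0]
    p,q=c1+d1*t[0],c2+d2*t[1];return (p+q)/2,np.linalg.norm(p-q)
E
python3 - <<'E'
import numpy as np,cv2
t=np.load("top0.npz");s=np.load("scene0.npz")
a=cv2.resize(t["img"][135:255,130:330],(800,480),interpolation=cv2.INTER_CUBIC)
cv2.imwrite("pics/topc.png",a[:,:,::-1])
b=cv2.resize(s["img"][190:340,180:340],(640,600),interpolation=cv2.INTER_CUBIC)
cv2.imwrite("pics/scenec.png",b[:,:,::-1])
from h import *
for n,i,(x0,x1,y0,y1) in [("top",t,(275,320,210,245)),("scene",s,(290,330,205,240))]:
    g=cv2.cvtColor(i["img"],cv2.COLOR_RGB2GRAY)[y0:y1,x0:x1]
    m=(g>110).astype(np.uint8)
    c=max(cv2.findContours(m,0,1)[0],key=cv2.contourArea)
    e=cv2.fitEllipse(c);u=(e[0][0]+x0,e[0][1]+y0);print(n,u,e[1],onz(i,*u,.0075),onz(i,*u,.015))
E
```

```text
top (296.85674476623535, 224.7682228088379) (21.139463424682617, 21.391695022583008) [0.49137984 0.0895197  0.0075    ] [0.49033775 0.08981088 0.015     ]
scene (310.10254096984863, 221.3923625946045) (17.003341674804688, 24.460311889648438) [0.48982958 0.09161531 0.0075    ] [0.48274644 0.10093161 0.015     ]
```

View pics/topc.png

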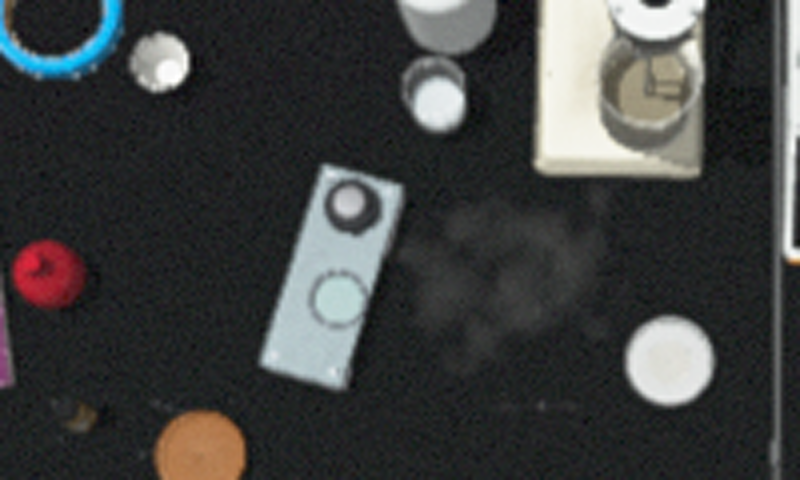

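View pics/scenec.png

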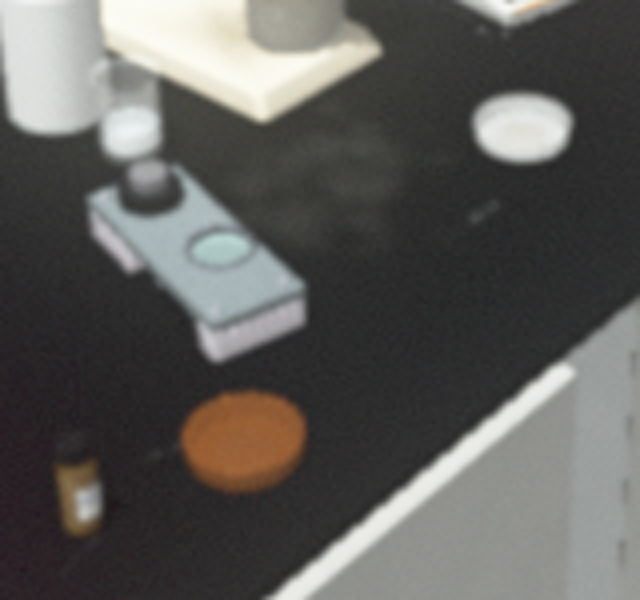

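The crops show the deck corners clearly: in the top crop they are at (322,164), (404,185), (346,389) and (261,365). The window is at (339,299) and the key top at (348,200). In the scene crop the window is at (221,248) and the key at (150,173).

Run:
```python
from h import *
t=np.load("top0.npz");s=np.load("scene0.npz")
T=lambda u,v:(130+u/4-.375,135+v/4-.375); S=lambda u,v:(180+u/4-.375,190+v/4-.375)
f=lambda p:np.round(p*1000,1)
for n,a,b,z in [("win",(339,299),(221,248),.028),("key",(350,201),(150,173),.05)]:
    print(n,f(tri(t,T(*a),s,S(*b))[0]),tri(t,T(*a),s,S(*b))[1],f(onz(t,*T(*a),z)),f(onz(s,*S(*b),z)))
cs=[onz(t,*T(*c),.028) for c in [(322,164),(404,185),(346,389),(261,365)]]
for c in cs:print(f(c))
c2=[onz(s,*S(*c),.028) for c in [(178,168),(305,287),(208,322),(88,200)]]
for c in c2:print("s",f(c))
for cc in ([cs[0],cs[1],cs[2],cs[3]],[c2[3],c2[0],c2[1],c2[2]]):
    cc=np.array(cc)[:,:2]; l=cc[2]-cc[1]+cc[3]-cc[0]; l/=np.linalg.norm(l) # local +y
    ex=np.array([l[1],-l[0]]); ang=np.degrees(np.arctan2(ex[1],ex[0]))
    w=cc[1]-cc[0]+cc[2]-cc[3];ctr=cc.mean(0); home=ctr-ex*.01+l*.016
    print("yaw",ang,"inaxis from widths",np.degrees(np.arctan2(-w[1],-w[0])),"home",f(home),"key",f(home+ex*.01-l*.067),
      np.linalg.norm(cc[1]-cc[0]),np.linalg.norm(cc[2]-cc[1]))
```

```text
win [528.5 328.8  24. ] 0.00041777143464439057 [527.7 328.1  28. ] [524.6 332.6  28. ]
key [596.2 321.2  43.8] 0.0004925489351169771 [595.  320.5  50. ] [588.8 327.   50. ]
[627.1 345.3  28. ]
[612.8 285.   28. ]
[462.8 319.9  28. ]
[478.7 381.3  28. ]
s [605.1 290.9  28. ]
s [461.4 328.2  28. ]
s [480.7 385.7  28. ]
s [621.5 349.9  28. ]
yaw 76.63087950973734 inaxis from widths 76.11348218290043 home [527.5 326.9] key [595.  321.1] 0.06194044293347945 0.15400152222070979
yaw 75.60981775547272 inaxis from widths 72.96544453157817 home [524.2 333. ] key [591.6 326. ] 0.06124995402990578 0.14840063136694068
```

```bash
cat > go.py <<'E'
# usage: go.py x y z yaw  (mm,deg) -> total shift cm / turn deg in tool axes
import sys,numpy as np
from scipy.spatial.transform import Rotation as R
from plant import ctrl
o=ctrl.get_obs();x,y,z,w=map(float,sys.argv[1:5])
r=R.from_euler("xyz",o["orientation"],degrees=True);d=np.array([x,y,z])/1000-o["tool_pos"]
print("shift cm",r.inv().apply(d).round(2)*1,(r.inv().apply(d)*100).round(2),"turn",(r.inv()*R.from_euler("xyz",[180,0,w],degrees=True)).as_rotvec(degrees=True).round(2),o["tool_pos"].round(4),o["orientation"].round(2))
E
python3 go.py 360 -240 240 -130
python3 - <<'E'
from h import *
t=np.load("top0.npz");s=np.load("scene0.npz")
T=lambda u,v:(130+u/4-.375,135+v/4-.375); S=lambda u,v:(180+u/4-.375,190+v/4-.375)
f=lambda p:np.round(p*1000)
print("beaker base",f(onz(t,*T(438,106),0)),f(onz(s,*S(131,142),0)),"rim",f(onz(t,*T(434,87),.058)))
print("bottle base front",f(onz(t,*T(450,52),0)),f(onz(s,193,219,0)))
print("hotplate corner",f(onz(t,*T(540,172),.02)),f(onz(t,*T(700,177),.02)))
print("vial",f(onz(t,*T(85,420),.0)),f(onz(s,*S(82,528),0)),"brown",f(onz(t,*T(200,450),.01)))
print("boat",f(onz(t,375,258,.01)),"titr front-left",f(onz(t,434,260,.05)),"topcap",f(tri(t,(500,185),s,(381,105))[0]),"bottle",f(tri(t,(513,125),s,(358,38))[0]))
E
```

```text
shift cm [-0.28  0.34 -0.01] [-27.57  34.12  -1.38] turn [ 8.000e-02  2.000e-02 -3.329e+01] [ 0.194  -0.6461  0.2257] [ 1.7992e+02 -1.0000e-02 -1.6329e+02]
beaker base [681. 265.   0.] [683. 262.   0.] rim [678. 263.  58.]
bottle base front [723. 258.   0.] [746. 275.   0.]
hotplate corner [627. 187.  20.] [626.  69.  20.]
vial [439. 511.   0.] [437. 519.   0.] brown [419. 425.  10.]
boat [ 400. -136.   10.] titr front-left [ 395. -292.   50.] topcap [ 594. -430.  162.] bottle [ 671. -366.  376.]
```

Request:
send_rows(plan=[[[-2.5,3.1,-0.2,0,0,-3.5],[-5,6.2,-0.4,0,0,-7],[-7.5,9.3,-0.6,0,0,-10.5],[-10,12.4,-0.8,0,0,-14],[-12.5,15.5,-1,0,0,-17.5],[-15,18.6,-1.2,0,0,-21],[-17.5,21.7,-1.4,0,0,-24.5],[-20,24.8,-1.6,0,0,-28]]], fingers=0.41)

```text
clock: 0.77
tool_pos: [0.3144, -0.3495, 0.2424]
orientation: [180.0, 0.0, -135.1]
force: [2.3, -0.2, 0.7]
opening: 0.04
gripper_force: 0.0
```

```bash
python3 go.py 420 -40 250 -115
```

```text
shift cm [-0.29  0.14 -0.01] [-29.32  14.48  -0.75] turn [ 2.000e-02  1.000e-02 -2.013e+01] [ 0.3144 -0.3495  0.2424] [ 179.98    0.   -135.13]
```

Request:
send_rows(plan=[[[-3.6,1.8,-0.1,0,0,-2.5],[-7.3,3.6,-0.2,0,0,-5],[-11,5.4,-0.3,0,0,-7.5],[-14.6,7.2,-0.4,0,0,-10],[-18.3,9,-0.5,0,0,-12.5],[-22,10.8,-0.6,0,0,-15],[-25.6,12.6,-0.7,0,0,-17.5],[-29.3,14.5,-0.8,0,0,-20]]])

```text
clock: 1.43
tool_pos: [0.4204, -0.0402, 0.2508]
orientation: [-180.0, 0.0, -115.1]
force: [1.7, -0.2, -0.2]
opening: 0.036
gripper_force: 0.0
```

```bash
python3 go.py 450 160 260 -103.7
```

```text
shift cm [-0.19  0.06 -0.01] [-19.38   5.82  -0.91] turn [ -0.03   0.03 -11.44] [ 0.4204 -0.0402  0.2508] [-1.7998e+02  3.0000e-02 -1.1514e+02]
```

Request:
send_rows(plan=[[[-3.6,1,-0.2,0,0,-2],[-7.2,2.1,-0.4,0,0,-4.2],[-10.8,3.2,-0.6,0,0,-6.4],[-14.4,4.3,-0.8,0,0,-8.6],[-18,5.4,-0.9,0,0,-10.6],[-19.4,5.8,-0.9,0,0,-11.4],[-19.4,5.8,-0.9,0,0,-11.4]]])

```text
clock: 2.02
tool_pos: [0.4512, 0.1609, 0.2589]
orientation: [180.0, -0.0, -103.7]
force: [0.1, -0.3, -0.5]
opening: 0.0361
gripper_force: 0.0
```

Run:
```python
from plant import ctrl
import cv2,numpy as np
s=ctrl.snapshot("wrist"); cv2.imwrite("pics/w1.png",s["img"][:,:,::-1]); print(s["K"].round(1).tolist(),s["pose"].round(4).tolist())
np.savez("w1.npz",**s);print(ctrl.get_obs()["tool_pos"])
```

```text
[[325.2, 0.0, 278.7], [0.0, 325.2, 209.4], [0.0, 0.0, 1.0]] [[-0.9719, 0.224, 0.0725, 0.4313], [0.2355, 0.9246, 0.2994, 0.0782], [-0.0, 0.308, -0.9514, 0.4161], [0.0, 0.0, 0.0, 1.0]]
[0.45069234 0.15923905 0.2588697 ]
```

View pics/w1.png

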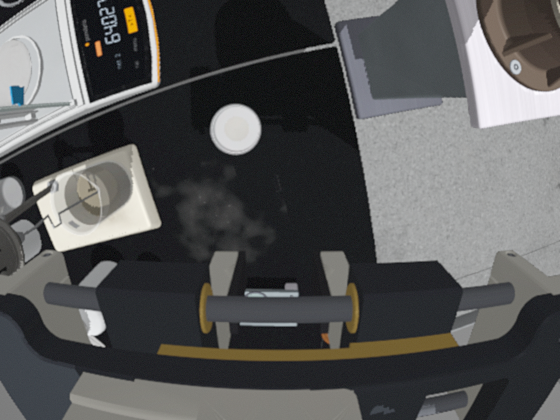

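The wrist view shows the dish at (235,129). The fingers hide the viewer, so I'll move forward to see it.

Request:
send_rows(plan=[[[-4,0,-0.2,0,0,0],[-8,0,-0.4,0,0,0],[-12,0,-0.6,0,0,0],[-16,0,-0.8,0,0,0],[-20,0,-1,0,0,0],[-24,0,-1.2,0,0,0],[-24,0,-1.2,0,0,0]]])

```text
clock: 2.65
tool_pos: [0.5098, 0.3951, 0.2696]
orientation: [180.0, -0.1, -103.8]
force: [0.0, -0.9, -0.3]
opening: 0.036
gripper_force: 0.0
```

```bash
cat >> h.py <<'E'
def wray(s,u,v):
    K=s["K"];P=s["pose"];x,y=(u-K[0,2])/K[0,0],(v-K[1,2])/K[1,1];r=np.hypot(x,y)+1e-12
    return P[:3,3],P[:3,:3]@np.array([x/r*np.sin(r),y/r*np.sin(r),np.cos(r)])
def wonz(s,u,v,z):
    c,d=wray(s,u,v);return c+d*(z-c[2])/d[2]
E
python3 - <<'E'
from plant import ctrl
from h import *
s=ctrl.snapshot("wrist"); cv2.imwrite("pics/w2.png",cv2.resize(s["img"][60:300,100:420],(800,600),interpolation=cv2.INTER_CUBIC)[:,:,::-1]); np.savez("w2.npz",**s);print(ctrl.get_obs()["tool_pos"])
w=np.load("w1.npz");g=cv2.cvtColor(w["img"],cv2.COLOR_RGB2GRAY)[95:165,200:275]
c=max(cv2.findContours((g>110).astype(np.uint8),0,1)[0],key=cv2.contourArea).reshape(-1,2)
p=np.array([wonz(w,u+200,v+95,.014)[:2] for u,v in c]).astype(np.float32)*1000
print("dish top circle",cv2.minEnclosingCircle(p),cv2.fitEllipse(p))
E
```

```text
[0.50895396 0.39253222 0.26958845]
dish top circle ((489.8989562988281, 90.74727630615234), 31.87544822692871) ((489.8702392578125, 90.70997619628906), (62.512691497802734, 62.73658752441406), 104.27497863769531)
```

View pics/w2.png

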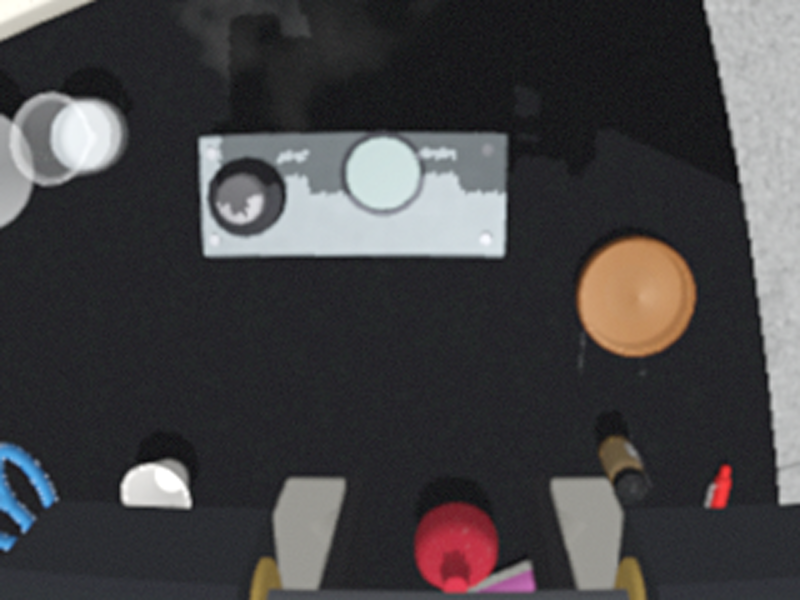

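Now the view is clear. In the crop, the deck corners are (200,136), (508,133), (506,257) and (204,257). The window is at (383,174) and the key at (241,198).

```bash
python3 - <<'E'
from h import *
w=np.load("w2.npz");W=lambda u,v:(100+(u+.5)/2.5-.5,60+(v+.5)/2.5-.5)
f=lambda p:np.round(p*1000,1)
print("win",f(wonz(w,*W(383,174),.028)),"key",f(wonz(w,*W(241,198),.05)),"housing",f(wonz(w,*W(247,197),.04)),"beaker",f(wonz(w,*W(88,135),0)))
cc=np.array([wonz(w,*W(*c),.028)[:2] for c in [(204,257),(200,136),(508,133),(506,257)]])
print(f(cc))
l=cc[2]-cc[1]+cc[3]-cc[0];l/=np.linalg.norm(l);ex=np.array([l[1],-l[0]])
home=cc.mean(0)-ex*.01+l*.016
print(np.degrees(np.arctan2(ex[1],ex[0])),"home",f(home),"key",f(home+ex*.01-l*.067),np.linalg.norm(cc[1]-cc[0]),np.linalg.norm(cc[2]-cc[1]))
# height check: window & key by wrist + top
t=np.load("top0.npz")
for n,a,b in [("win",(339,299),(383,174)),("key",(350,201),(241,198))]:
    c1,d1=ray(t,130+a[0]/4-.375,135+a[1]/4-.375);c2,d2=wray(w,*W(*b))
    k=np.linalg.lstsq(np.stack([d1,-d2],1),c2-c1,rcond=None)[0];print(n,f(c2+d2*k[1]),f(c1+d1*k[0]))
E
python3 go.py 458 18 270 -103.8
```

```text
win [526.5 330.5  28. ] key [592.5 322.7  50. ] housing [592.2 323.3  40. ] beaker [682.3 264.3   0. ]
[[626.2 346.9]
 [610.5 287.1]
 [462.7 325.4]
 [477.6 385.1]]
75.5222549789138 home [526.3 330.5] key [593.6 323.4] 0.06186945334167902 0.15268195070974158
win [527.4 330.9  18.3] [529.3 329.5  18.4]
key [599.1 323.3  26. ] [600.3 323.9  26.4]
shift cm [ 0.38 -0.04  0.  ] [37.58 -4.02  0.05] turn [ 0.07 -0.14 -0.05] [0.509  0.3925 0.2696] [ 1.7993e+02 -1.4000e-01 -1.0385e+02]
```

Request:
send_rows(plan=[[[4,-0.4,0,0,0,0.5],[8,-0.8,0,0,0,0.5],[12,-1.2,0,0,0,0.5],[16,-1.6,0,0,0,0.5],[20,-2,0,0,0,0.5],[24,-2.3,0,0,0,0.5],[28,-2.5,0,0,0,0.5],[32,-2.5,0,0,0,0.5]]])

```text
clock: 3.37
tool_pos: [0.4545, 0.071, 0.2717]
orientation: [-180.0, 0.0, -104.5]
force: [0.9, -0.3, -0.4]
opening: 0.0358
gripper_force: 0.0
```

```bash
python3 go.py 472.5 22.5 100 -104.4
```

```text
shift cm [ 0.04 -0.03  0.17] [ 4.25 -2.95 17.17] turn [-0.01  0.01 -0.07] [0.4545 0.071  0.2717] [-1.7999e+02  1.0000e-02 -1.0447e+02]
```

Request:
send_rows(plan=[[[2,-1.5,2,0,0,0],[4.2,-2.9,4,0,0,0],[4.2,-2.9,8,0,0,0],[4.2,-2.9,12,0,0,0],[4.2,-2.9,16,0,0,0],[4.2,-2.9,20,0,0,0],[4.2,-2.9,23,0,0,0],[4.2,-2.9,23,0,0,0]]])

```text
clock: 4.03
tool_pos: [0.4689, 0.0234, 0.0368]
orientation: [179.5, -0.3, -104.6]
force: [-0.8, -0.2, 0.1]
opening: 0.0361
gripper_force: 0.0
```

```bash
python3 go.py 472.5 22.5 7 -104.4
```

```text
shift cm [-0.   -0.    0.03] [-0.03 -0.4   2.98] turn [ 0.46 -0.33 -0.16] [0.4689 0.0234 0.0368] [ 179.55   -0.33 -104.56]
```

Request:
send_rows(plan=[[[0,0,0,0,0,0],[0,0,0.8,0,0,0],[0,0,1.6,0,0,0],[0,0,2.4,0,0,0],[0,0,2.8,0,0,0],[0,0,2.8,0,0,0],[0,0,2.8,0,0,0]]])

```text
clock: 4.62
tool_pos: [0.4737, 0.0265, 0.0136]
orientation: [180.0, -0.0, -104.4]
force: [0.5, 0.0, -0.3]
opening: 0.0359
gripper_force: 0.0
```

```bash
python3 go.py 481 54.5 7 -104.4
```

```text
shift cm [-0.03 -0.    0.01] [-2.89 -0.01  0.66] turn [ 0.   -0.01  0.03] [0.4737 0.0265 0.0136] [ 1.8000e+02 -1.0000e-02 -1.0437e+02]
```

Request:
send_rows(plan=[[[-0.5,0,0.3,0,0,0],[-1,0,0.6,0,0,0],[-1.5,0,0.6,0,0,0],[-2,0,0.6,0,0,0],[-2.3,0,0.6,0,0,0],[-2.6,0,0.6,0,0,0],[-2.9,0,0.6,0,0,0],[-3.2,0,0.6,0,0,0]]])

```text
clock: 5.28
tool_pos: [0.4817, 0.0578, 0.0076]
orientation: [-180.0, 0.0, -104.4]
force: [0.0, 0.0, -0.3]
opening: 0.0357
gripper_force: 0.1
```

```bash
cat > look.py <<'E'
# dish and tool in viewer frame (mm)
from plant import ctrl
from h import *
a=np.radians(75.6);R2=np.array([[np.cos(a),np.sin(a)],[-np.sin(a),np.cos(a)]]);H=np.array([526.4,330.5])
o=ctrl.get_obs();tp=o["tool_pos"]*1000
print("tool",(R2@(tp[:2]-H)).round(1),tp[2].round(1),o["orientation"].round(2),"F",o["force"].round(1),"t",o["clock"])
t=ctrl.snapshot("top");g=cv2.cvtColor(t["img"],cv2.COLOR_RGB2GRAY)
# expected near 36 mm ahead of tool
e=np.array([*(tp[:2]+36*R2[0]),7.5])/1000;u,v=proj(t,e).astype(int)
x0,y0=u-22,v-22;m=(g[y0:v+22,x0:u+22]>110).astype(np.uint8)
c=max(cv2.findContours(m,0,1)[0],key=cv2.contourArea);E=cv2.fitEllipse(c)
p=onz(t,E[0][0]+x0,E[0][1]+y0,.0075)[:2]*1000+[-1.5,1]
print("dish",(R2@(p-H)).round(1),E[1]);cv2.imwrite("pics/look.png",cv2.resize(t["img"][130:270,170:330],(640,560))[:,:,::-1])
E
python3 look.py
```

```text
tool [-275.3  -24.5] 7.6 [-180.      0.   -104.37] F [ 0.   0.  -0.3] t 5.2833
dish [-209.8  -30.7] (18.4790096282959, 39.40641784667969)
```

Request:
send_rows(plan=[[[-0.4,0.06,0,0,0,0],[-0.9,0.14,0,0,0,0],[-1.4,0.23,0,0,0,0],[-1.9,0.31,0,0,0,0],[-2.4,0.39,0,0,0,0],[-2.9,0.47,0,0,0,0],[-3.3,0.54,0,0,0,0],[-3.6,0.6,0,0,0,0]]])

```text
clock: 6.0
tool_pos: [0.4848, 0.0944, 0.0076]
orientation: [-180.0, 0.0, -104.4]
force: [-0.2, 0.1, 0.6]
opening: 0.0357
gripper_force: 0.1
```

```bash
python3 look.py
```

```text
tool [-239.   -18.5] 7.6 [-179.99    0.   -104.36] F [-0.2  0.1  0.6] t 6.0
dish [-183.  -26.] (27.077173233032227, 43.2286262512207)
```

View pics/look.png

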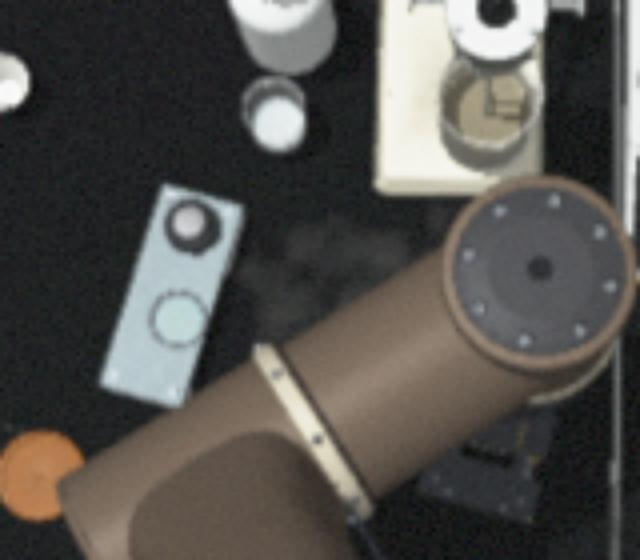

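The arm hides the dish from the top camera, so I'll use the scene camera, which looks from the +y side.

```bash
sed -i 's/snapshot("top")/snapshot("scene")/; s/+\[-1.5,1\]/+[0,-1]/; s/img"\]\[130:270,170:330\],(640,560)/img"][v-60:v+60,u-80:u+80],(640,480)/' look.py; python3 look.py
```

```text
tool [-238.7  -18.5] 7.6 [-1.7999e+02  1.0000e-02 -1.0435e+02] F [0.6 0.5 0. ] t 6.05
dish [-230.2  -33.2] (25.93462371826172, 34.6629524230957)
```

View pics/look.png

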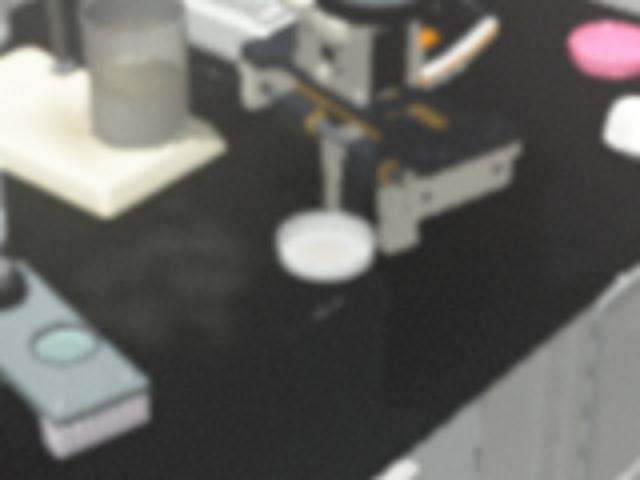

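The picture shows the dish, at crop (326,245), nested between the two fingers and moving with them. I'll keep pushing.

Request:
send_rows(plan=[[[-0.5,0.08,0,0,0,0],[-1,0.17,0,0,0,0],[-1.6,0.27,0,0,0,0],[-2.2,0.37,0,0,0,0],[-2.8,0.47,0,0,0,0],[-3.4,0.57,0,0,0,0],[-4,0.66,0,0,0,0],[-4.6,0.76,0,0,0,0]]])

```text
clock: 6.77
tool_pos: [0.4889, 0.141, 0.0076]
orientation: [-180.0, 0.0, -104.4]
force: [0.1, 0.1, -0.1]
opening: 0.0358
gripper_force: 0.1
```

Request:
send_rows(plan=[[[-0.6,0.1,0,0,0,0],[-1.2,0.2,0,0,0,0],[-1.8,0.3,0,0,0,0],[-2.4,0.4,0,0,0,0],[-3,0.5,0,0,0,0],[-3.6,0.6,0,0,0,0],[-4.2,0.7,0,0,0,0],[-4.6,0.76,0,0,0,0]]])

```text
clock: 7.43
tool_pos: [0.493, 0.1875, 0.0076]
orientation: [-180.0, 0.0, -104.4]
force: [-0.1, -1.5, 0.1]
opening: 0.0359
gripper_force: 0.1
```

```bash
sed -i 's/g\[y0:v+22,x0:u+22\]>110/g[y0:v+22,x0:u+22]>185/' look.py; python3 look.py
```

```text
tool [-146.8   -3.2] 7.6 [-1.7999e+02  1.0000e-02 -1.0437e+02] F [-0.1 -1.5  0.1] t 7.4333
dish [-112.    -3.2] (16.1807861328125, 23.113964080810547)
```

Request:
send_rows(plan=[[[-0.5,0.08,0,0,0,0],[-1,0.16,0,0,0,0],[-1.5,0.24,0,0,0,0],[-2,0.32,0,0,0,0],[-2.5,0.32,0,0,0,0],[-3,0.32,0,0,0,0],[-3.5,0.32,0,0,0,0],[-4,0.32,0,0,0,0]]])

```text
clock: 8.15
tool_pos: [0.4999, 0.2268, 0.0076]
orientation: [-180.0, 0.0, -104.4]
force: [-0.1, 0.3, -0.2]
opening: 0.0362
gripper_force: 0.1
```

```bash
python3 look.py
```

```text
tool [-1.071e+02 -1.000e-01] 7.6 [-180.      0.   -104.38] F [-0.1  0.3 -0.2] t 8.15
dish [-72.4  -0. ] (16.65907859802246, 24.212865829467773)
```

Aligned. Pushing straight in.

Request:
send_rows(plan=[[[-0.5,0,0,0,0,0],[-1,0,0,0,0,0],[-1.5,0,0,0,0,0],[-2,0,0,0,0,0],[-2.5,0,0,0,0,0],[-3,0,0,0,0,0],[-3.5,0,0,0,0,0],[-4,0,0,0,0,0]]])

```text
clock: 8.87
tool_pos: [0.5097, 0.2655, 0.0075]
orientation: [180.0, -0.0, -104.4]
force: [-0.7, 0.6, -1.0]
opening: 0.0361
gripper_force: 0.1
```

Request:
send_rows(plan=[[[-0.3,0,0,0,0,0],[-0.6,0,0,0,0,0],[-0.9,0,0,0,0,0],[-1.2,0,0,0,0,0],[-1.5,0,0,0,0,0],[-1.7,0,0,0,0,0],[-1.9,0,0,0,0,0],[-2.1,0,0,0,0,0]]])

```text
clock: 9.53
tool_pos: [0.5149, 0.2855, 0.0076]
orientation: [180.0, -0.0, -104.4]
force: [-0.6, -0.2, 0.2]
opening: 0.0356
gripper_force: 0.1
```

```bash
python3 look.py
```

```text
tool [-46.5  -0. ] 7.6 [ 180.     -0.   -104.38] F [-0.6 -0.2  0.2] t 9.5333
dish [ -6.5 -15.8] (23.533920288085938, 34.05883026123047)
```

Request:
send_rows(plan=[[[-0.1,0,0,0,0,0],[-0.2,0,0,0,0,0],[-0.3,0,0,0,0,0],[-0.4,0,0,0,0,0],[-0.5,0,0,0,0,0],[-0.6,0,0,0,0,0],[-0.7,0,0,0,0,0],[-0.8,0,0,0,0,0]]])

```text
clock: 10.25
tool_pos: [0.5169, 0.2932, 0.0076]
orientation: [-180.0, 0.0, -104.4]
force: [0.2, -0.7, 0.7]
opening: 0.0362
gripper_force: 0.1
```

Request:
send_rows(plan=[[[-0.05,0,0,0,0,0],[-0.1,0,0,0,0,0],[-0.15,0,0,0,0,0],[-0.2,0,0,0,0,0]]])

```text
clock: 10.58
tool_pos: [0.5173, 0.295, 0.0076]
orientation: [180.0, -0.0, -104.4]
force: [-0.5, 0.1, 0.3]
opening: 0.0359
gripper_force: 0.1
```

Request:
send_rows(plan=[[[-0.05,0,0,0,0,0],[-0.1,0,0,0,0,0],[-0.15,0,0,0,0,0],[-0.2,0,0,0,0,0]]])

```text
clock: 10.92
tool_pos: [0.5179, 0.297, 0.0076]
orientation: [180.0, -0.0, -104.4]
force: [-1.7, -1.0, -0.3]
opening: 0.0359
gripper_force: 0.1
```

Request:
send_rows(plan=[[[-0.04,0,0,0,0,0],[-0.08,0,0,0,0,0],[-0.1,0,0,0,0,0],[-0.1,0,0,0,0,0]]])

```text
clock: 11.25
tool_pos: [0.518, 0.2977, 0.0075]
orientation: [180.0, -0.0, -104.4]
force: [0.2, -0.2, 0.2]
opening: 0.0361
gripper_force: 0.4
```

Request:
send_rows(plan=[[[-0.03,0,0,0,0,0],[-0.06,0,0,0,0,0],[-0.1,0,0,0,0,0],[-0.1,0,0,0,0,0]]])

```text
clock: 11.58
tool_pos: [0.5179, 0.2983, 0.0074]
orientation: [180.0, -0.1, -104.4]
force: [-0.8, -4.2, 1.0]
opening: 0.0358
gripper_force: 1.5
```

```bash
python3 look.py
```

```text
tool [-33.3   0.2] 7.4 [ 1.7996e+02 -7.0000e-02 -1.0439e+02] F [-0.8 -4.2  1. ] t 11.5833
dish [  1.8 -14.5] (18.5479679107666, 37.349605560302734)
```

View pics/look.png

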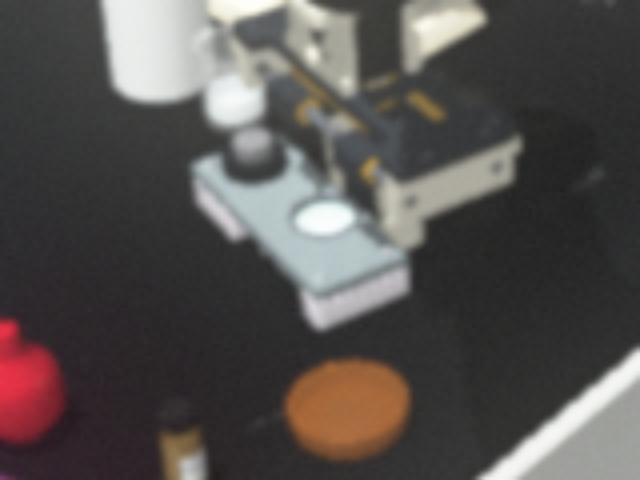

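The window is filled white and the push force rises to 4 N, so the dish is against the pins. I'll make one slight firm push, then back off.

Request:
send_rows(plan=[[[-0.03,0,0,0,0,0],[-0.06,0,0,0,0,0],[-0.06,0,0,0,0,0],[-0.06,0,0,0,0,0]]])

```text
clock: 11.97
tool_pos: [0.5179, 0.2985, 0.0073]
orientation: [180.0, -0.1, -104.4]
force: [-2.3, -6.1, 1.9]
opening: 0.036
gripper_force: 2.5
```

Request:
send_rows(plan=[[[0.1,0,0,0,0,0],[0.3,0,0,0,0,0],[0.8,0,0,0,0,0],[1.6,0,0,0,0,0],[2.6,0,0,0,0,0],[4,0,0,0,0,0],[5,0,-2,0,0,0],[5,0,-6,0,0,0]]])

```text
clock: 12.63
tool_pos: [0.5021, 0.2459, 0.0637]
orientation: [179.6, -0.5, -104.5]
force: [1.3, 1.5, -0.9]
opening: 0.036
gripper_force: 0.0
```

Request:
send_rows(plan=[[[0,0,-4,0,0,0],[0,0,-8,0,0,0],[-4,0,-12,0,0,0],[-8,0,-14,0,0,0],[-12,0,-14,0,0,0],[-16,0,-14,0,0,0],[-16,0,-14,0,0,0]]], fingers=0)

```text
clock: 13.22
tool_pos: [0.5469, 0.4097, 0.208]
orientation: [-179.9, 0.1, -104.3]
force: [-0.2, -0.3, -0.2]
opening: 0.0006
gripper_force: 0.0
```

```bash
python3 - <<'E'
from plant import ctrl
from h import *
s=ctrl.snapshot("wrist"); cv2.imwrite("pics/w3.png",cv2.resize(s["img"][60:300,100:420],(800,600),interpolation=cv2.INTER_CUBIC)[:,:,::-1]); np.savez("w3.npz",**s)
E
python3 go.py 593 323 100 -145
```

```text
shift cm [ 0.07 -0.07  0.11] [ 7.25 -6.63 10.68] turn [-0.    0.05 40.72] [0.5466 0.4095 0.2069] [-1.7998e+02  5.0000e-02 -1.0428e+02]
```

View pics/w3.png

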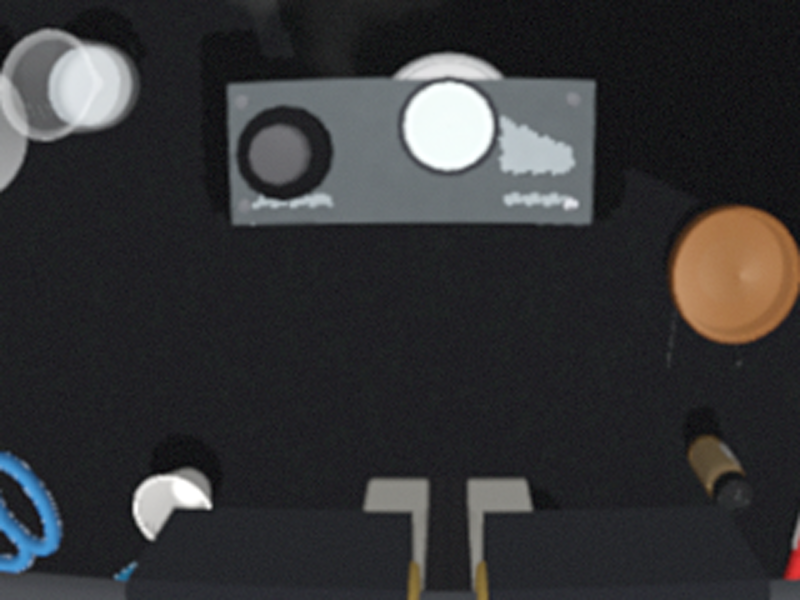

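The dish sticks out symmetrically at crop x 393 to 505, its front edge is at y 53, and it is centred on the window at (449,126). The key is at (280,154).

Run:
```python
from h import *
w=np.load("w3.npz");W=lambda u,v:(100+(u+.5)/2.5-.5,60+(v+.5)/2.5-.5)
f=lambda p:np.round(p*1000,1)
win=wonz(w,*W(449,126),.028);print("win",f(win),"key",f(wonz(w,*W(280,154),.05)),"housing",f(wonz(w,*W(285,153),.04)))
a=np.radians(75.6);R2=np.array([[np.cos(a),np.sin(a)],[-np.sin(a),np.cos(a)]])
for n,p,z in [("dishfront",(449,53),.014),("deckedge",(449,80),.028)]:
    print(n,f(R2@(wonz(w,*W(*p),z)-win)[:2]))
```

```text
win [526.6 330.4  28. ] key [592.5 323.4  50. ] housing [592.5 323.4  40. ]
dishfront [-31.4  -0.1]
deckedge [-19.1  -0. ]
```

Home within about 1 mm. Moving above the key.

Request:
send_rows(plan=[[[1.2,-1,0,0,0,5],[2.4,-2,0,0,0,10],[3.6,-3.2,0,0,0,15],[4.8,-4.4,2,0,0,20],[6,-5.5,5,0,0,26],[7.2,-6.6,8,0,0,32],[7.2,-6.6,10.7,0,0,38],[7.2,-6.6,10.7,0,0,40.5]]])

```text
clock: 13.93
tool_pos: [0.5889, 0.3153, 0.094]
orientation: [180.0, -0.5, -145.4]
force: [-0.4, -1.1, -0.8]
opening: 0.0005
gripper_force: 0.0
```

Request:
send_rows(plan=[[[0,0,1,0,0,0],[0,0,2,0,0,0],[0,0,2.5,0,0,0],[0,0,2.5,0,0,0]]])

```text
clock: 14.27
tool_pos: [0.5912, 0.3194, 0.0744]
orientation: [180.0, -0.1, -144.8]
force: [-0.3, -0.1, -0.0]
opening: 0.0003
gripper_force: 0.0
```

```bash
python3 go.py 592.5 323.4 60 -145
```

```text
shift cm [-0.    0.    0.01] [-0.34  0.25  1.44] turn [ 0.   -0.08  0.19] [0.5912 0.3194 0.0744] [ 1.8000e+02 -8.0000e-02 -1.4481e+02]
```

Request:
send_rows(plan=[[[-0.3,0.2,0.5,0,0,0],[-0.3,0.2,1,0,0,0],[-0.3,0.2,1.5,0,0,0],[-0.3,0.2,2,0,0,0],[-0.3,0.2,2.3,0,0,0],[-0.3,0.2,2.5,0,0,0],[-0.3,0.2,2.5,0,0,0]]])

```text
clock: 14.85
tool_pos: [0.593, 0.3231, 0.0501]
orientation: [-180.0, -0.0, -144.9]
force: [-2.2, -0.2, 1.4]
opening: 0.0003
gripper_force: 0.6
```

Request:
send_rows(plan=[[[0,0,0.1,0,0,0],[0,0,0.2,0,0,0],[0,0,0.3,0,0,0],[0,0,0.4,0,0,0],[0,0,0.4,0,0,0]]])

```text
clock: 15.27
tool_pos: [0.5932, 0.3232, 0.0467]
orientation: [-180.0, 0.0, -144.9]
force: [-0.5, -0.6, 3.6]
opening: 0.0003
gripper_force: 1.4
```

Request:
send_rows(plan=[[[0,0,0.1,0,0,0],[0,0,0.2,0,0,0],[0,0,0.3,0,0,0],[0,0,0.35,0,0,0],[0,0,0.35,0,0,0],[0,0,0.35,0,0,0]]])

```text
clock: 15.77
tool_pos: [0.5933, 0.3233, 0.0442]
orientation: [-180.0, 0.0, -144.9]
force: [-3.4, -1.9, 11.0]
opening: 0.0006
gripper_force: 5.3
```

Force is 11 N with the tip at 44 mm, so the key is fully down. Releasing and lifting clear.

Request:
send_rows(plan=[[[0,0,0,0,0,0],[0,0,-0.3,0,0,0],[0,0,-0.8,0,0,0],[0,0,-1.5,0,0,0],[0,0,-4,0,0,0],[0,0,-8,0,0,0],[0,0,-12,0,0,0],[0,0,-14,0,0,0]]])

```text
clock: 16.43
tool_pos: [0.5948, 0.3241, 0.1887]
orientation: [-180.0, 0.3, -144.8]
force: [1.0, 0.5, 0.7]
opening: 0.0001
gripper_force: 0.0
```

Request:
send_rows(plan=[[[-2,4,0,0,0,-6],[-4,8,0,0,0,-12],[-5,10,0,0,0,-18],[-5,10,0,0,0,-24],[-5,10,0,0,0,-30],[-5,10,0,0,0,-36],[-5,10,0,0,0,-40],[-5,10,0,0,0,-40]]])

```text
clock: 17.1
tool_pos: [0.5764, 0.434, 0.183]
orientation: [180.0, -0.0, -104.7]
force: [-0.9, 0.2, -0.1]
opening: 0.0002
gripper_force: 0.0
```

Run:
```python
from plant import ctrl
from h import *
w=np.load("w3.npz")
s=ctrl.snapshot("wrist");print(ctrl.get_obs()["tool_pos"],ctrl.get_obs()["force"])
g=cv2.cvtColor(s["img"],cv2.COLOR_RGB2HSV)
# dish seen through the window + protrusion: bright low-saturation blob near window
def wproj(s,p):
    P=s["pose"];q=P[:3,:3].T@(np.array(p)-P[:3,3]);th=np.arctan2(np.hypot(q[0],q[1]),q[2]);r=th/np.hypot(q[0],q[1])
    return np.array([s["K"][0,2]+s["K"][0,0]*q[0]*r,s["K"][1,2]+s["K"][1,1]*q[1]*r])
a=np.radians(75.6);ex=np.array([np.cos(a),np.sin(a)]);ey=np.array([-ex[1],ex[0]]);H=np.array([.5266,.3304])
# brightness profile along local x on the protruding rim, at z 15 mm, for both pictures
for n,im in (("before",w),("after",s)):
    gr=cv2.cvtColor(im["img"],cv2.COLOR_RGB2GRAY)
    for y in (0,-.012,.012):
        pr=[]
        for x in range(-40,-18,2):
            q=wproj(im,[*(H+ex*x/1000+ey*y),.014]);pr.append(int(gr[int(round(q[1])),int(round(q[0]))]))
        print(n,y,pr)
```

```text
[0.57642223 0.43387527 0.18303491] [ 0.6014235   0.13935402 -0.64258077]
before 0 [16, 22, 23, 18, 48, 177, 203, 223, 226, 163, 85]
before -0.012 [20, 21, 22, 24, 20, 49, 173, 206, 219, 219, 185]
before 0.012 [20, 23, 25, 17, 20, 31, 152, 204, 211, 219, 131]
after 0 [29, 32, 24, 24, 102, 212, 227, 242, 230, 160, 154]
after -0.012 [29, 23, 28, 27, 20, 113, 209, 235, 226, 230, 137]
after 0.012 [26, 27, 27, 28, 30, 69, 197, 234, 220, 190, 106]
```

The dish hasn't moved and the arm is clear, so I'm handing in.

```bash
python3 -c "
from plant import ctrl
print(ctrl.close_job())"
```

```text
the job is handed in; nothing more can be done
None
```

I pushed the dish home against the pins (within about 1 mm of centre by the wrist camera), pressed the key right down at 11 N, lifted clear and handed the job in at about 17 s; the hand-in returned no verdict, and I did not re-measure the key's return or the weigh boat, beaker and vial.

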